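# Close the staining dishes with the lids that match

## Task

Two open steel staining dishes, one round and one oblong, stand on the bench, and three lids lie on the sloping drying rack. Close each dish with the lid of its own shape: lower it on gently rather than dropping it, so that it sits level with its plate down on the rim all round. Leave the lid that fits neither dish lying on the rack, the dishes standing where they are, and do not disturb the small bottle and the tape roll between them.

Things in the scene. Friction and masses are not known exactly. Their poses are not given: they have to be found in the camera images.
- round_lid: Round steel lid 68 mm across, plug 53 (2.5 mm play all round in the round dish). Plate 4 mm thick, bar handle on top 30 long (x), 14 thick (y: grasp across), its top 34 above the origin; seal plug 8 deep below. Origin: centre of plate underside. z out through the handle, at first tilted 35 deg from vertical towards the rack's -x; x up the slope. 0.12 kg
- oblong_lid: Oblong steel lid 68 (x) by 46 mm (y), plug 53 by 31 (2.5 mm play all round in the oblong dish, either way round). Plate 4 mm thick, bar handle on top 30 long (x), 14 thick (y: grasp across), its top 34 above the origin; seal plug 8 deep below. Origin: centre of plate underside. z out through the handle, at first tilted 35 deg from vertical towards the rack's -x; x up the slope. 0.12 kg
- square_lid: Square steel lid 68 by 68 mm, fits neither dish, stays on the rack. Plate 4 mm thick, bar handle on top 30 long (x), 14 thick (y: grasp across), its top 34 above the origin; seal plug 8 deep below. Origin: centre of plate underside. z out through the handle, at first tilted 35 deg from vertical towards the rack's -x; x up the slope. 0.12 kg
- lid_rack: Fixed dark steel drying rack, 280 mm wide (y), 75 deep, 63 tall; face sloping at 35 degrees, low edge at its -x (towards the robot), with a ledge 14 mm proud of the face there; three places 90 mm apart along y, low dividers 8 mm proud between. The lids lie in these places in any order. Origin: centre of underside.
- round_dish: Open round steel dish, 64 mm outer and 58 mm inner diameter, 45 mm tall, walls 3 mm, loose, about 0.4 kg. Origin: centre of its underside, z up.
- round_dish_rim (a point): Centre of the round dish's mouth at rim height, 45 mm above its origin. With the lid fully on, the lid's origin lies here.
- oblong_dish: Open oblong steel dish, outside 64 mm (x) by 42 mm (y), inside 58 by 36 mm, 45 mm tall, walls 3 mm, loose, about 0.4 kg. Origin: centre of its underside, z up, x along its long side.
- oblong_dish_rim (a point): Centre of the oblong dish's mouth at rim height, 45 mm above its origin. With the lid fully on, the lid's origin lies here.
- oil_bottle: Bystander: small closed amber bottle, 27 mm across, 58 mm tall, standing loose between the two dishes. Origin: centre of its underside.
- tape_roll: Bystander: roll of tape lying flat, 68 mm across, 19 mm tall, loose, between the dishes near the bench's front edge. Origin: centre of its underside.
Things that resemble listed ones, but are neither listed nor needed, are in the scene too. What is shaped like the round_dish but yellow is not meant.

How it is judged:
By the outcome, as a careful person would: the job done as asked, in the order asked, and still so for the second after the job is handed in, with the robot touching nothing.
It also fails if it takes over 54 s, if anything falls off the work surface, if the arm or the gripper's body presses on something with over 40 N, if the wrist force passes 120 N, or if a joint passes its speed limit or range.

## Robot

A 7-joint arm with a two-finger parallel gripper is mounted at the origin on a cart in front of the work surface, level with it; the furniture and walls round the work are solid. World frame = base frame: x ahead of the robot, y to its left, z up, the work surface at z = 0. Lengths are in m, angles in rad, forces in N, time in s.
With the tool pointing down it reaches from about 0.425 to 0.875 m from the base axis. Payload 4.7 kg.
Tool frame: the origin (TCP) lies on the mounting face of the last link; the fingertips stand 182 mm ahead of it and the grasp point (between the pads) lies 164 mm ahead of it (ctrl.finger_overhang is the distance from the TCP to the fingertips, in m); z points along the fingers, y is the line along which they close (so a half turn about z gives the same grasp; the last joint's range is limited). The gripper opens to 87 mm and grips with 3 to 60 N. Pads are 19 mm wide; open, the fingers measure 117 mm over their backs; the gripper's body (75 mm by 190 mm) begins 51 mm behind the grasp point.
Start: joints at [1.248, 0.321, -0.07, 1.45, 0.023, 1.371, -0.057], TCP at [0.215, -0.613, 0.405] pointing down, gripper open.
Joint ranges: [-2.86, 2.86], [-0.3, 2.09], [-1.38, 1.24], [0.06, 2.45], [-1.56, 4.7], [0.09, 2.05], [-2.69, 2.69]. Speed limits (rad/s): [2.57, 2.57, 3.14, 3.14, 3.14, 3.14, 3.14].

## Interface

Orientations are given as a rotation vector (axis times angle).
In Python, from bench import ctrl gives the robot as it stands.
- The arm moves only by the shell command python3 -m jog 'ROWS' [FORCE]. ROWS is a JSON object of lists of equal length, an entry for each row: "translation": the shift along the tool's x, y, z as a fraction of full scale, a list of three; "yaw": the turn about the tool's z as a fraction of full scale; "jaw": the closure, from 0 (fully open) to 1 (shut). In form: {"translation": [[dx, dy, dz], ...], "yaw": [yaw, ...], "jaw": [jaw, ...]}. A call has 1 to 8 rows; each row is the pose to reach, as a shift and turn from the pose commanded when the call began, along the tool's axes at that moment, turning the shorter way round; what a row does not reach only later rows make up. Full scale, the value 1, is 0.2 m for a shift and 180 degrees for a turn. A row lasts 1/8 s, in which the tool goes at most 62.5 mm and 10.7 degrees, less where a joint would pass 70% of its speed; a pose out of reach is approached as far as the arm can. A call with a number of a shift or a turn outside -1 to 1 is refused whole. A call with a gripper value outside its range is refused whole. The fingers move at their own pace and stop on an object; FORCE is the grip in N (left out, the last holds). Time passes only in rows, so rows that repeat a pose let the fingers close. It gives the time, the measured TCP pose, the force, the opening and the grip force at its end, in the units of the state.
- ctrl.get_state(): the state, without advancing time (a new reading comes with each control period).
- ctrl.get_image(name): name is "scene" or "top"; returns a dict with "pixels" (400x640x3 uint8, blue, green, red), "fx", "fy", "cx", "cy" (pixels), "k1" (the pictures are not rectified: a ray, as slopes to the right and down, at radius r is drawn at 1 + k1 r^2 times it, then the intrinsics apply), "R" (3x3) and "t" (3): a world point X has camera coordinates R X + t. Camera axes: x right, y down, z forward; pixel columns grow to the right and rows downward; lengths in m; the calibration is good to about 2 mm. A picture is of the moment at which its call begins. There is no depth.
- ctrl.close_job(): hands the job in; it is judged then, once.
Trained networks look in a picture, given as the dict that the camera call returned (one of the last four; its "shot" number tells which), for a name from the list of things; names that differ only in an ending like _2 or _b are one class to them, and where a whole thing is asked for, a point or a joint stands for the part that bears it (a point fixed in the world has none). Each returns a list of dicts, best first, with "p" (0 to 1); they miss things now and then, are a little off and sometimes report something else, mostly with a low value. They report only what shows in the picture. A call takes as long as a camera call. They do not tell look-alikes from the thing itself.
- ctrl.silhouettes(label, picture): "region" (400x640 bool, what is visible of it) and "at" ([column, row] in pixels, amid what is visible of it).
The state is a dict: "time": time; "joint_positions": joint angles; "qd": joint speeds; "joint_torque": joint torques, N m; "position": TCP position; "tool_rot": TCP orientation; "ft_force": force on the tool from outside, world axes, zero at the start; "torque": the same for the moment, N m; "grip_width": opening from 0.0 (shut) to 1.0 (fully open); "grip_force": force on a finger pad.
Only numpy, scipy, OpenCV 4.12 (cv2) and the standard library are available. Lean on these libraries where they do the work, as an engineer would, in place of code of your own. Each camera call takes 0.05 s, during which the arm holds its last target. There are 200 camera calls.

## Working session

There is one attempt and no reset: what is moved stays moved. The work goes in short steps, Python scripts to look and compute and a shell command to move; the robot and the scene stay as the last step left them, time stands still between calls to the robot, and variables do not carry over. Pictures are saved under pics/ and viewed, at most 10 in all, crops included, and the job is handed in when it is done.

```bash
ls; mkdir -p pics
python3 - <<'E'
from bench import ctrl
import cv2,numpy as np
print(ctrl.get_state(), ctrl.finger_overhang)
for n in("scene","top"):
    im=ctrl.get_image(n); cv2.imwrite(f"pics/{n}0.png",im["pixels"])
    print(n,{k:im[k] for k in im if k!="pixels"})
    for l in("round_lid","oblong_lid","square_lid","lid_rack","round_dish","oblong_dish","oil_bottle","tape_roll"):
        print(l,[(round(d["p"],2),np.round(d["at"]).tolist(),int(d["region"].sum())) for d in ctrl.silhouettes(l,im)])
E
```

```text
pics
{'time': 0.0, 'joint_positions': array([ 1.24811699,  0.32182121, -0.07007605,  1.45168398,  0.02259402,
        1.37081595, -0.05691961]), 'qd': array([-0.00128978,  0.00067573,  0.0003289 ,  0.00078366, -0.00100975,
       -0.0003111 , -0.00039263]), 'joint_torque': array([ 2.36743608e-04, -4.91293859e+01, -4.04054197e-01, -3.12526238e+01,
       -6.40494190e-02,  4.36104834e-02,  1.77113243e-04]), 'position': array([ 0.21468739, -0.61329674,  0.40365778]), 'tool_rot': array([-3.09528845e+00, -5.26200233e-01,  6.60365910e-04]), 'ft_force': array([ 0.47819152, -0.0789003 , -0.69505806]), 'torque': array([ 0.02062793, -0.01451998,  0.04020743]), 'grip_force': 0.0, 'grip_width': 0.9970821926460286} 0.1822
scene {'fx': 444.5536284216891, 'fy': 444.5536284216891, 'cx': 318.5893657285613, 'cy': 190.7231269669189, 'k1': 0.028939681459066762, 'R': array([[-0.88936888, -0.45698551,  0.0136831 ],
       [-0.21590244,  0.39342398, -0.8936463 ],
       [ 0.40300015, -0.79773543, -0.44856334]]), 't': array([0.32591738, 0.26006136, 0.49344836]), 'shot': 1}
round_lid [(0.94, [233.0, 214.0], 
[... 447 characters left out ...]
1298165303071, 'cy': 203.31065814256516, 'k1': -0.07839025464029471, 'R': array([[ 0.00568147, -0.99982821, -0.01764283],
       [-0.99491212, -0.00387709, -0.10067191],
       [ 0.10058621,  0.01812503, -0.99476324]]), 't': array([-0.23096174,  0.49381145,  0.87081695]), 'shot': 2}
round_lid [(0.76, [270.0, 150.0], 859), (0.51, [232.0, 224.0], 842)]
oblong_lid [(0.81, [313.0, 147.0], 739)]
square_lid [(0.61, [359.0, 150.0], 1134)]
lid_rack [(0.75, [300.0, 138.0], 3116)]
round_dish [(0.84, [351.0, 239.0], 862), (0.84, [416.0, 181.0], 925), (0.36, [299.0, 141.0], 3212)]
oblong_dish []
oil_bottle [(0.58, [297.0, 217.0], 173)]
tape_roll [(0.66, [290.0, 263.0], 571), (0.51, [230.0, 228.0], 792)]
```

Run:
```python
import cv2
a=cv2.imread("pics/scene0.png")[110:330,180:420]; b=cv2.imread("pics/top0.png")[90:310,190:460]
cv2.imwrite("pics/a.png",cv2.resize(a,None,fx=2.7,fy=2.7,interpolation=2));cv2.imwrite("pics/b.png",cv2.resize(b,None,fx=2.7,fy=2.7,interpolation=2))
```

```text
(no output)
```

View pics/a.png

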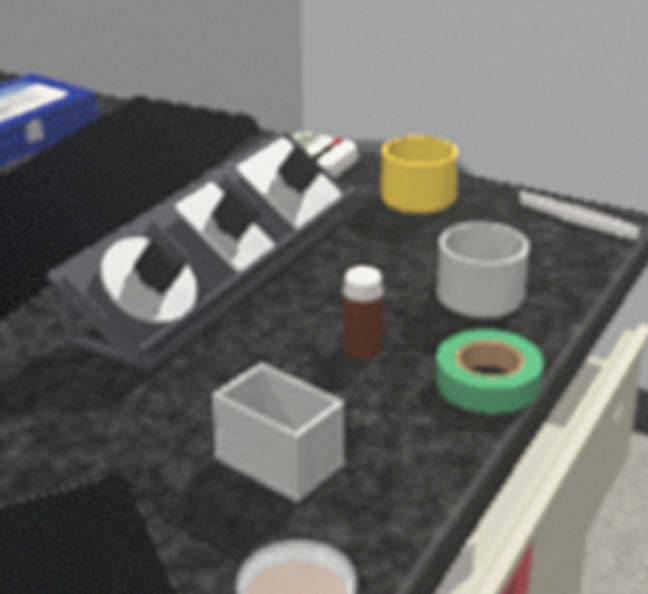

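View pics/b.png

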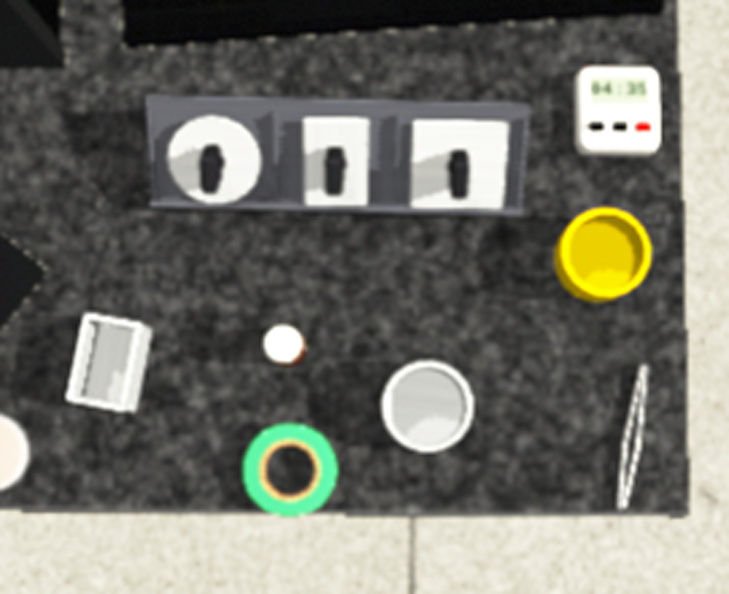

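Crop a shows three lids on the rack: round (scene 233,214), oblong (262,192) and square (287,176). The two candidates for round_dish are the steel one (scene 360,209; top 351,239) and the yellow one (scene 335,174; top 416,181). The steel one is meant, since yellow is excluded, and the enlarged crops confirm it. The oblong dish is at scene (284,269), top about (230,224). The bottle is at top (296,217) and the tape at (297,263). Next I'll check the full frames for obstacles.

View pics/top0.png

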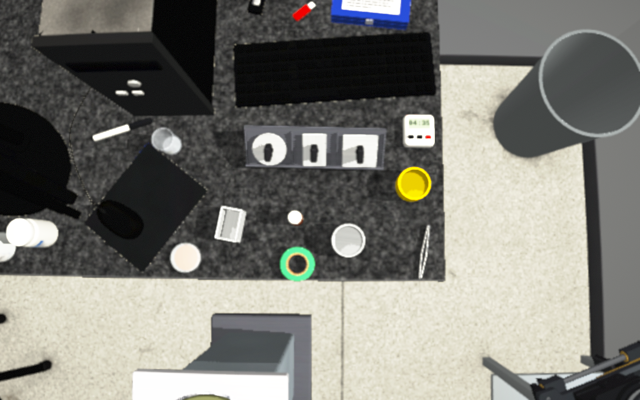

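View pics/scene0.png

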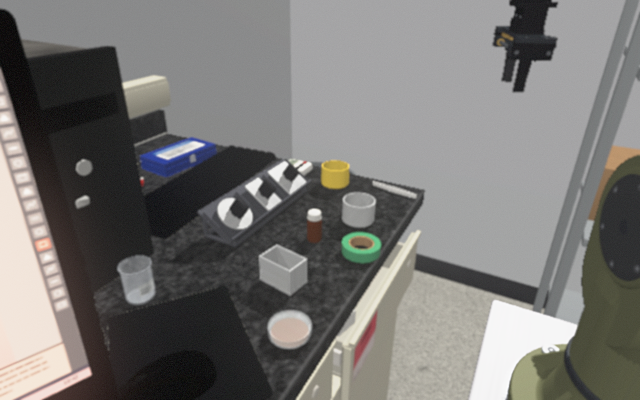

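```bash
cat > h.py <<'E'
import numpy as np, cv2
from scipy.optimize import minimize, least_squares
from scipy.spatial.transform import Rotation as Ro
from bench import ctrl
def proj(im,X):
    c=np.atleast_2d(X)@im["R"].T+im["t"]; s=c[:,:2]/c[:,2:]
    s=s*(1+im["k1"]*(s**2).sum(1,keepdims=True))
    return s*[im["fx"],im["fy"]]+[im["cx"],im["cy"]]
def unproj(im,px,z):
    "pixel -> world point at height z"
    d=(np.array(px,float)-[im["cx"],im["cy"]])/[im["fx"],im["fy"]]; s=d.copy()
    for _ in range(10): s=d/(1+im["k1"]*(s@s))
    r=im["R"].T@np.r_[s,1]; o=-im["R"].T@im["t"]
    return o+r*(z-o[2])/r[2]
th=np.linspace(0,2*np.pi,49)[:-1]
def prism(o,z0,z1):
    return np.vstack([np.c_[o,np.full(len(o),z)] for z in(z0,z1)])
circ=lambda r:np.c_[r*np.cos(th),r*np.sin(th)]
rect=lambda a,b:np.array([[a,b],[-a,b],[-a,-b],[a,-b]])/2
H=prism(rect(.03,.014),.004,.034)
MODEL={"round_lid":[prism(circ(.034),0,.004),H],"oblong_lid":[prism(rect(.068,.046),0,.004),H],
"square_lid":[prism(rect(.068,.068),0,.004),H],
"round_dish":[prism(circ(.032),0,.045)],"oblong_dish":[prism(rect(.064,.042),0,.045)],
"oil_bottle":[prism(circ(.0135),0,.058)],"tape_roll":[prism(circ(.034),0,.019)]}
def render(im,name,p,R,S=4):
    m=np.zeros((400*S,640*S),np.uint8)
    for part in MODEL[name]:
        q=(proj(im,part@R.T+p)+.5)*S
        cv2.fillConvexPoly(m,cv2.convexHull((q*16).astype(np.int32)),1,shift=4)
    return m
def fit(name,obs,f,x0,step):
    "obs: [(im,region)], f(x)->(p,R); maximise mean IoU"
    big=[(im,cv2.resize(r.astype(np.uint8),None,fx=4,fy=4,interpolation=0)) for im,r in obs]
    def cost(x):
        p,R=f(x); c=0
        for im,b in big:
            m=render(im,name,p,R); c+=1-(m&b).sum()/(m|b).sum()
        return c/len(big)
    x0=np.array(x0,float); n=len(x0)
    r=minimize(cost,x0,method="Nelder-Mead",options=dict(initial_simplex=np.vstack([x0,x0+np.diag(step)]),xatol=1e-4,fatol=1e-4,maxiter=250))
    return r.x,r.fun
tilt=Ro.from_euler("y",-35,degrees=True)
def pick(im,name,near,rad=25):
    for d in ctrl.silhouettes(name,im):
        if np.hypot(*(np.array(d["at"])-near))<rad: return d["region"]
E
python3 - <<'E'
from h import *
S=ctrl.get_image("scene");T=ctrl.get_image("top")
g={"round_lid":((233,214),(270,150)),"oblong_lid":((262,192),(313,148)),"square_lid":((287,176),(359,150)),
"round_dish":((360,209),(351,239)),"oblong_dish":((284,269),(230,224)),"oil_bottle":((315,225),(297,217)),"tape_roll":((361,249),(296,263))}
for n,(a,b) in g.items():
    ob=[(im,r,k) for im,r,k in((S,pick(S,n,a,12),"S"),(T,pick(T,n,b,12),"T")) if r is not None]
    lid=n.endswith("lid"); x0=unproj(T,b,.05 if lid else .03)
    for sub in ([ob]+([[o] for o in ob] if not lid else [])):
        o=[(i,r) for i,r,_ in sub]
        if lid: res=fit(n,o,lambda x:(x[:3],(Ro.from_euler("z",x[3])*tilt).as_matrix()),[*x0,0.],[.01,.01,.01,.1])
        else: 
            y0=[*x0[:2]]+([-1.7] if n=="oblong_dish" else []) 
            res=fit(n,o,lambda x:(np.r_[x[:2],0],Ro.from_euler("z",x[2] if len(x)>2 else 0).as_matrix()),y0,[.01,.01,.3][:len(y0)])
        print(n,"".join(k for *_,k in sub),np.round(res[0],4),round(res[1],3))
# rack edge direction from top crop pixels (low front edge, z~.0)
p=[unproj(T,(190+c/2.7,90+r/2.7),.01) for c,r in((152,207),(522,213))]
print(np.round(p,4))
print(Ro.from_rotvec(ctrl.get_state()["tool_rot"]).as_matrix().round(4))
E
```

```text
round_lid ST [ 0.6032 -0.1222  0.0448 -0.0053] 0.07
oblong_lid ST [ 0.6015 -0.2118  0.0447  0.0104] 0.098
square_lid ST [ 0.5985 -0.301   0.0453  0.045 ] 0.13
round_dish ST [ 0.4216 -0.28  ] 0.091
round_dish S [ 0.4257 -0.2854] 0.084
round_dish T [ 0.421  -0.2799] 0.046
oblong_dish ST [ 0.4531 -0.0463 -1.2402] 0.35
oblong_dish S [ 0.456  -0.0484 -2.2607] 0.18
oblong_dish T [ 0.4523 -0.0443 -0.1807] 0.066
oil_bottle ST [ 0.4652 -0.1754] 0.151
oil_bottle S [ 0.4682 -0.1785] 0.103
oil_bottle T [ 0.4638 -0.1766] 0.125
tape_roll ST [ 0.3752 -0.1799] 0.243
tape_roll S [ 0.3766 -0.1821] 0.077
tape_roll T [ 0.3731 -0.1791] 0.348
[[ 0.5716 -0.0714  0.01  ]
 [ 0.5676 -0.3534  0.01  ]]
[[ 9.438e-01  3.305e-01 -0.000e+00]
 [ 3.305e-01 -9.438e-01 -1.000e-04]
 [-0.000e+00  0.000e+00 -1.000e+00]]
```

The top view shows the robot at the bottom, the rack at the top, and a keyboard behind the rack. The path to the lids is clear. The scene view shows the arm at right with the gripper up and nothing tall near the rack. The fits agree with the known sizes: lid spacing 90 mm, rack width 282 mm. I'll move over the round lid.

```bash
python3 -m jog '{"translation":[[1,-0.66,0],[1,-0.66,0],[1,-0.66,0],[1,-0.66,0],[1,-0.66,0],[1,-0.66,0]],"yaw":[0.113,0.113,0.113,0.113,0.113,0.113],"jaw":[0.45,0.45,0.45,0.45,0.45,0.45]}' 10
```

```text
time: 2.45
position: [0.3596, -0.4232, 0.4049]
tool_rot: [3.14, -0.029, -0.001]
ft_force: [-1.2, -0.8, 0.3]
grip_width: 0.56
grip_force: 0.0
```

```bash
python3 -m jog '{"translation":[[0.7,-0.8,0.2],[0.7,-0.8,0.2],[0.7,-0.8,0.2],[0.7,-0.8,0.2]],"yaw":[0,0,0,0],"jaw":[0.45,0.45,0.45,0.45]}' && python3 -m jog '{"translation":[[0.41,-0.73,0.225],[0.41,-0.73,0.225],[0.41,-0.73,0.225],[0.41,-0.73,0.225],[0.41,-0.73,0.225]],"yaw":[0,0,0,0,0],"jaw":[0.45,0.45,0.45,0.45,0.45]}'
```

```text
time: 2.95
position: [0.5042, -0.2637, 0.364]
tool_rot: [-3.14, 0.026, 0.0]
ft_force: [-0.1, -1.3, 0.6]
grip_width: 0.552
grip_force: 0.0
time: 3.58
position: [0.5872, -0.1233, 0.3194]
tool_rot: [3.14, -0.033, -0.001]
ft_force: [-0.8, -0.3, 0.1]
grip_width: 0.551
grip_force: 0.0
```

```bash
python3 -m jog '{"translation":[[0,-0.005,0.25],[0,-0.005,0.38],[0,-0.005,0.437],[0,-0.005,0.437],[0,-0.005,0.437]],"yaw":[0,0,0,0,0],"jaw":[0.45,0.45,0.45,0.45,0.45]}' && python3 -m jog '{"translation":[[0,0,0],[0,0,0],[0,0,0],[0,0,0],[0,0,0],[0,0,0]],"yaw":[0,0,0,0,0,0],"jaw":[0.6,0.7,0.8,0.9,1,1]}' 10
python3 - <<'E'
from h import *
for n,c in(("scene",(160,260,150,300)),("top",(90,200,220,400))):
    im=ctrl.get_image(n)["pixels"][c[0]:c[1],c[2]:c[3]]; cv2.imwrite(f"pics/g_{n}.png",cv2.resize(im,(600,300*1),interpolation=2))
cv2.imwrite("pics/g.png",np.vstack([cv2.imread("pics/g_scene.png"),cv2.imread("pics/g_top.png")]))
E
```

```text
time: 4.2
position: [0.5881, -0.1206, 0.2339]
tool_rot: [3.141, -0.03, 0.004]
ft_force: [-0.2, -1.0, -0.2]
grip_width: 0.549
grip_force: 0.0
time: 4.95
position: [0.5875, -0.12, 0.2324]
tool_rot: [3.141, -0.029, 0.0]
ft_force: [0.8, 0.7, -0.9]
grip_width: 0.161
grip_force: 10.0
```

View pics/g.png

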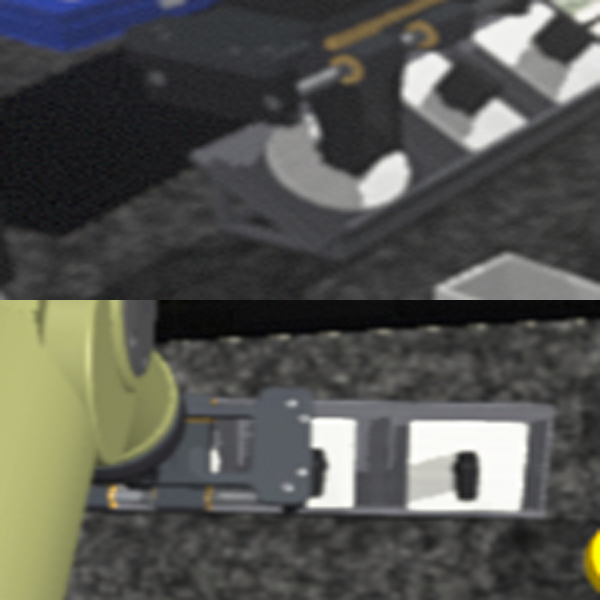

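The crop shows the fingers closed across the round lid's handle, and the opening of 14 mm matches it. I'll lift it and stage it on free bench near (0.50, -0.25) to level it there.

```bash
python3 -m jog '{"translation":[[0,0,-0.1],[0,0,-0.3],[0,0,-0.5],[-0.2,0.3,-0.5],[-0.45,0.66,-0.5],[-0.45,0.66,-0.5],[-0.45,0.66,-0.5]],"yaw":[0,0,0,0,0,0,0],"jaw":[1,1,1,1,1,1,1]}' 10 && python3 -m jog '{"translation":[[0,0,0.3],[0,0,0.5],[0,0,0.575],[0,0,0.575],[0,0,0.575]],"yaw":[0,0,0,0,0],"jaw":[1,1,1,1,1]}' 4
python3 - <<'E'
from h import *
im=ctrl.get_image("scene"); r=ctrl.silhouettes("round_lid",im)
print([(d["p"],d["at"]) for d in r]); print(ctrl.get_state()["grip_width"],ctrl.get_state()["position"])
u,v=proj(im,[.495,-.25,.05])[0].astype(int);print(u,v)
cv2.imwrite("pics/s.png",cv2.resize(im["pixels"][v-50:v+50,u-60:u+60],None,fx=5,fy=5,interpolation=2))
E
```

```text
time: 5.92
position: [0.493, -0.2535, 0.3335]
tool_rot: [3.14, -0.039, -0.0]
ft_force: [-0.7, 0.2, -1.5]
grip_width: 0.159
grip_force: 10.0
time: 6.55
position: [0.4963, -0.2503, 0.2194]
tool_rot: [3.14, -0.028, 0.005]
ft_force: [0.0, -0.2, -0.8]
grip_width: 0.163
grip_force: 4.0
[(0.92, [306.3, 204.0])]
0.15991575865442267 [ 0.49602743 -0.25053182  0.21930146]
318 195
```

View pics/s.png

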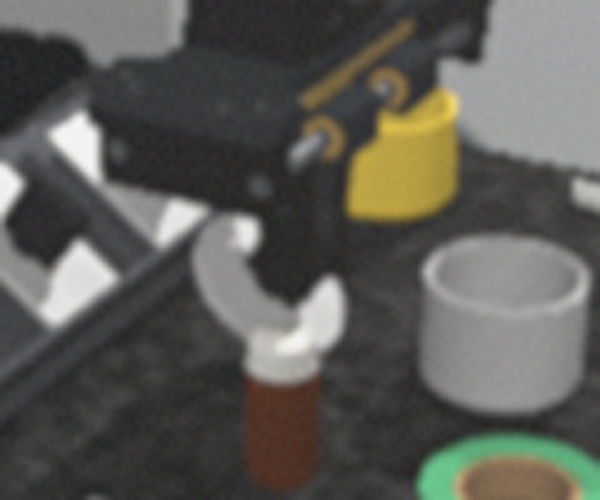

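```bash
python3 -m jog '{"translation":[[0,0,0.04],[0,0,0.055],[0.04,0,0.058],[0.077,0,0.069],[0.112,0,0.086],[0.135,0,0.092],[0.135,0,0.092],[0.135,0,0.092]],"yaw":[0,0,0,0,0,0,0,0],"jaw":[1,1,1,1,1,1,1,1]}' 3
python3 - <<'E'
from h import *
im=ctrl.get_image("scene"); r=ctrl.silhouettes("round_lid",im)
print([(d["p"],d["at"]) for d in r])
u,v=proj(im,[.52,-.25,.05])[0].astype(int)
cv2.imwrite("pics/s2.png",cv2.resize(im["pixels"][v-50:v+50,u-60:u+60],None,fx=5,fy=5,interpolation=2))
E
```

```text
time: 7.65
position: [0.522, -0.2505, 0.1985]
tool_rot: [-3.141, 0.028, 0.001]
ft_force: [-0.9, 0.5, -0.5]
grip_width: 0.161
grip_force: 3.0
[(0.77, [301.9, 212.1])]
```

View pics/s2.png

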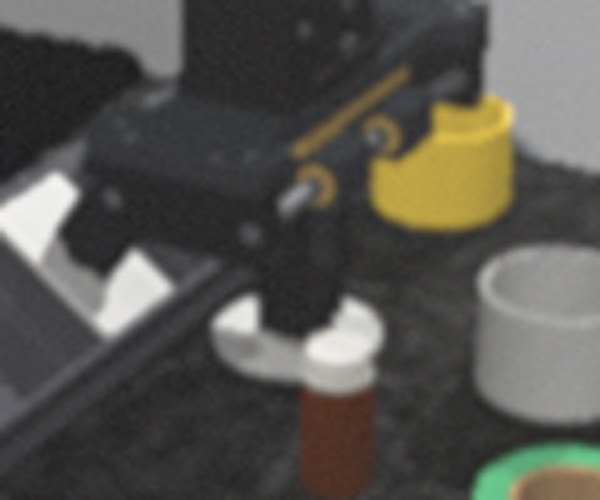

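The crop shows the round lid lying flat on the bench, gripper on its handle and the bottle clear in front. I'll release it, step aside for a clear view, and measure lid and dish in the same picture.

```bash
python3 -m jog '{"translation":[[0,0,0],[0,0,0],[0,0,0],[0,0,-0.25],[0,0,-0.5],[0,0.4,-0.5],[0,0.8,-0.5],[0,1,-0.5]],"yaw":[0,0,0,0,0,0,0,0],"jaw":[0.7,0.5,0.5,0.5,0.5,0.5,0.5,0.5]}' 3 && python3 -m jog '{"translation":[[-0.2,0.3,0],[-0.2,0.3,0]],"yaw":[0,0],"jaw":[0.5,0.5]}'
cat > m.py <<'E'
from h import *
import sys
def meas(lid,dish,lidxy,dishxy,lidz,yl,yd,cams=("scene","top")):
    for c in cams:
        im=ctrl.get_image(c); out=[]
        for n,xy,z,y in((lid,lidxy,lidz,yl),(dish,dishxy,0.,yd)):
            r=pick(im,n,proj(im,[*xy,z+.02])[0],15)
            if r is None: print(c,n,"none"); continue
            free=n.startswith("oblong") or n.endswith("lid")
            x0=[*xy]+([y] if free else [])
            f=lambda x:(np.r_[x[:2],z],Ro.from_euler("z",x[2] if len(x)>2 else 0).as_matrix())
            x,e=fit(n,[(im,r)],f,x0,[.008,.008,.15][:len(x0)]); print(c,n,np.round(x,4),round(e,3))
E
python3 -c "
from m import *
print(ctrl.get_state()['position'])
meas('round_lid','round_dish',(.522,-.25),(.423,-.282),.008,-.02,0)"
```

```text
time: 8.75
position: [0.5186, -0.44, 0.2995]
tool_rot: [3.141, -0.028, 0.001]
ft_force: [0.7, 0.2, 0.1]
grip_width: 0.5
grip_force: 0.0
time: 9.0
position: [0.4725, -0.5035, 0.2983]
tool_rot: [3.138, -0.044, -0.006]
ft_force: [0.5, 0.2, 0.3]
grip_width: 0.501
grip_force: 0.0
[ 0.47247971 -0.50350075  0.29830299]
scene round_lid [ 0.5267 -0.2549 -0.0053] 0.234
scene round_dish [ 0.4261 -0.2862] 0.043
top round_lid [ 0.5221 -0.2506  0.0493] 0.034
top round_dish [ 0.4213 -0.2801] 0.048
```

Both cameras agree on the offset from lid to dish: (-101, -30) mm. I'll return, regrip the level lid, and lift.

```bash
python3 -m jog '{"translation":[[0.1,-0.3,0],[0.2,-0.6,0],[0.2,-0.9,0],[0.2,-1,0],[0.2,-1,0]],"yaw":[0,0,0,0,0],"jaw":[0.5,0.5,0.5,0.5,0.5]}' && python3 -m jog '{"translation":[[0,-0.3,0],[0,-0.3,0],[0,-0.3,0.2],[0,-0.3,0.4],[0,-0.3,0.505],[0,-0.3,0.51],[0,-0.3,0.51],[0,-0.3,0.51]],"yaw":[0,0,0,0,0,0,0,0],"jaw":[0.5,0.5,0.5,0.5,0.5,0.5,0.5,0.5]}' && python3 -m jog '{"translation":[[0,0,0],[0,0,0],[0,0,0],[0,0,0],[0,0,0],[0,0,0]],"yaw":[0,0,0,0,0,0],"jaw":[0.6,0.7,0.8,0.9,1,1]}' 20
```

```text
time: 9.93
position: [0.5221, -0.2956, 0.2995]
tool_rot: [3.141, -0.021, 0.001]
ft_force: [0.2, -1.7, -0.6]
grip_width: 0.5
grip_force: 0.0
time: 10.92
position: [0.5224, -0.2391, 0.1974]
tool_rot: [3.141, -0.03, 0.001]
ft_force: [-0.6, 0.1, -0.1]
grip_width: 0.5
grip_force: 0.0
time: 11.68
position: [0.5223, -0.2384, 0.1971]
tool_rot: [3.141, -0.029, 0.0]
ft_force: [-0.9, -0.3, 2.0]
grip_width: 0.156
grip_force: 20.0
```

```bash
python3 -m jog '{"translation":[[0,0,-0.15],[0,0,-0.35],[-0.2,0.1,-0.4],[-0.4,0.18,-0.4],[-0.501,0.218,-0.35],[-0.501,0.218,-0.25],[-0.501,0.218,-0.25],[-0.501,0.218,-0.25]],"yaw":[0,0,0,0,0,0,0,0],"jaw":[1,1,1,1,1,1,1,1]}' 20
python3 - <<'E'
from h import *
print(ctrl.get_state()["position"])
im=ctrl.get_image("scene"); r=ctrl.silhouettes("round_lid",im)
print([(d["p"],d["at"]) for d in r])
u,v=proj(im,[.421,-.28,.06])[0].astype(int)
cv2.imwrite("pics/s3.png",cv2.resize(im["pixels"][v-45:v+45,u-60:u+60],None,fx=6,fy=6,interpolation=2))
E
```

```text
time: 12.68
position: [0.4218, -0.2797, 0.2473]
tool_rot: [-3.141, 0.027, -0.0]
ft_force: [-0.2, -0.3, -0.8]
grip_width: 0.154
grip_force: 20.0
[ 0.42182153 -0.27966666  0.24727137]
[(0.8, [362.3, 192.7])]
```

View pics/s3.png

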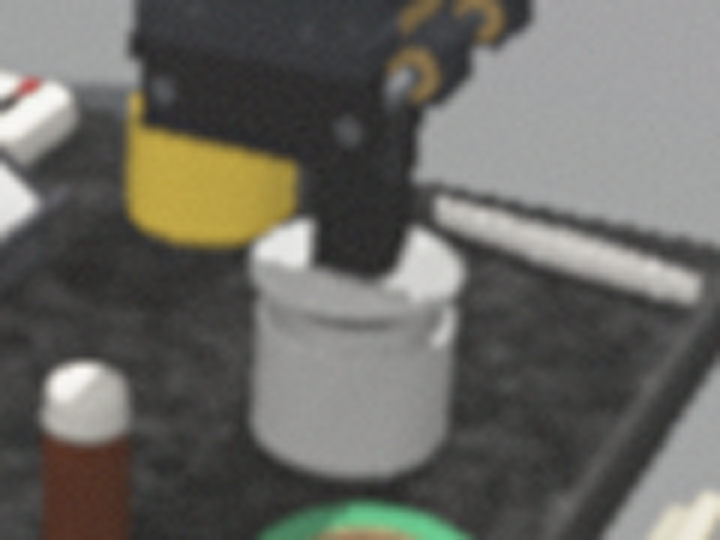

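The crop shows the level lid just above the steel round dish, edges 250–465 for the lid and 250–455 for the dish (crop columns), so it is centred within about 1 mm. Lower gently.

```bash
python3 -m jog '{"translation":[[0,0,0.015],[0,0,0.03],[0,0,0.04],[0,0,0.05],[0,0,0.058],[0,0,0.063],[0,0,0.065],[0,0,0.065]],"yaw":[0,0,0,0,0,0,0,0],"jaw":[1,1,1,1,1,1,1,1]}' 8
```

```text
time: 13.78
position: [0.4214, -0.28, 0.2341]
tool_rot: [3.141, -0.029, 0.0]
ft_force: [-0.8, 0.6, -0.2]
grip_width: 0.158
grip_force: 8.0
```

```bash
python3 -m jog '{"translation":[[0,0,0.004],[0,0,0.008],[0,0,0.008]],"yaw":[0,0,0],"jaw":[1,1,1]}' 4
```

```text
time: 14.15
position: [0.4217, -0.28, 0.233]
tool_rot: [3.141, -0.028, 0.001]
ft_force: [-1.3, 1.9, 5.6]
grip_width: 0.159
grip_force: 4.0
```

Seated: 5.6 N appeared at the expected height. Release and go to the oblong lid.

```bash
python3 -m jog '{"translation":[[0,0,-0.008],[0,0,-0.008],[0,0,-0.008],[0,0,-0.2],[0,0,-0.5],[0.3,-0.13,-0.5],[0.6,-0.26,-0.5],[0.812,-0.356,-0.5]],"yaw":[0,0,0,0,0,0,0,0],"jaw":[0.7,0.5,0.5,0.5,0.5,0.5,0.5,0.5]}' 4 && python3 -m jog '{"translation":[[0,0,0],[0,0,0]],"yaw":[0,0],"jaw":[0.5,0.5]}'; python3 -c "
from m import *
print(ctrl.get_state()['position'])
im=ctrl.get_image('scene'); r=ctrl.silhouettes('round_lid',im); print([(d['p'],d['at']) for d in r], proj(im,[.424,-.284,.055]))"
```

```text
time: 15.15
position: [0.5868, -0.2108, 0.3325]
tool_rot: [3.141, -0.028, 0.002]
ft_force: [-0.7, -1.1, 0.8]
grip_width: 0.499
grip_force: 0.0
time: 15.4
position: [0.5846, -0.2122, 0.3316]
tool_rot: [3.141, -0.029, -0.003]
ft_force: [-0.3, -0.5, -1.4]
grip_width: 0.5
grip_force: 0.0
[ 0.58457249 -0.21216146  0.33163586]
[(0.75, [357.1, 198.9]), (0.21, [283.6, 268.7])] [[359.32915134 194.64290788]]
```

```bash
python3 -m jog '{"translation":[[0.005,0,0.25],[0.005,0,0.42],[0.005,0,0.496],[0.005,0,0.496],[0.005,0,0.496]],"yaw":[0,0,0,0,0],"jaw":[0.5,0.5,0.5,0.5,0.5]}' && python3 -m jog '{"translation":[[0,0,0],[0,0,0],[0,0,0],[0,0,0],[0,0,0],[0,0,0]],"yaw":[0,0,0,0,0,0],"jaw":[0.6,0.7,0.8,0.9,1,1]}' 10
```

```text
time: 16.12
position: [0.5866, -0.2123, 0.235]
tool_rot: [3.14, -0.029, 0.004]
ft_force: [0.0, 0.3, 1.6]
grip_width: 0.5
grip_force: 0.0
time: 16.88
position: [0.586, -0.2118, 0.2332]
tool_rot: [3.141, -0.029, 0.0]
ft_force: [-0.3, 0.3, 0.5]
grip_width: 0.162
grip_force: 10.0
```

```bash
python3 -m jog '{"translation":[[0,0,-0.1],[0,0,-0.3],[0,0,-0.5],[-0.2,0.1,-0.5],[-0.445,0.202,-0.5],[-0.445,0.202,-0.3],[-0.445,0.202,-0.1],[-0.445,0.202,0.06]],"yaw":[0,0,0,0,0,0,0,0],"jaw":[1,1,1,1,1,1,1,1]}' 10 && python3 -m jog '{"translation":[[0,0,0],[0,0,0]],"yaw":[0,0],"jaw":[1,1]}' 4
```

```text
time: 17.88
position: [0.496, -0.2507, 0.2211]
tool_rot: [3.141, -0.029, 0.0]
ft_force: [0.6, -0.3, -1.3]
grip_width: 0.158
grip_force: 10.0
time: 18.12
position: [0.4971, -0.2508, 0.2231]
tool_rot: [3.14, -0.028, 0.004]
ft_force: [-0.8, -0.2, -0.3]
grip_width: 0.16
grip_force: 4.0
```

```bash
python3 -m jog '{"translation":[[0,0,0.055],[0,0,0.072],[0.04,0,0.075],[0.077,0,0.086],[0.112,0,0.103],[0.135,0,0.109],[0.135,0,0.109],[0.135,0,0.109]],"yaw":[0,0,0,0,0,0,0,0],"jaw":[1,1,1,1,1,1,1,1]}' 3 && python3 -m jog '{"translation":[[0,0,0],[0,0,0],[0,0,0],[0,0,-0.25],[0,0,-0.5],[0,0.3,-0.5],[0,0.6,-0.5],[0,0.9,-0.5]],"yaw":[0,0,0,0,0,0,0,0],"jaw":[0.7,0.5,0.5,0.5,0.5,0.5,0.5,0.5]}' 3 && python3 -m jog '{"translation":[[-0.2,0.3,0],[-0.2,0.3,0],[-0.2,0.3,0]],"yaw":[0,0,0],"jaw":[0.5,0.5,0.5]}'
python3 - <<'E'
from m import *
print(ctrl.get_state()['position'])
meas('oblong_lid','oblong_dish',(.522,-.25),(.4523,-.0443),.008,-.02,-.18)
for c in("scene","top"): 
    im=ctrl.get_image(c)
    if c=="top":
        cv2.imwrite("pics/t4.png",cv2.resize(im["pixels"][110:290,190:420],None,fx=3.2,fy=3.2,interpolation=2))
        print([(d["p"],d["at"]) for d in ctrl.silhouettes("oblong_dish",im)])
E
```

```text
time: 19.12
position: [0.5232, -0.2508, 0.199]
tool_rot: [-3.141, 0.028, 0.001]
ft_force: [0.1, -0.3, -1.4]
grip_width: 0.161
grip_force: 3.0
time: 20.12
position: [0.5199, -0.4327, 0.3]
tool_rot: [3.141, -0.028, 0.001]
ft_force: [1.3, -0.2, 0.3]
grip_width: 0.499
grip_force: 0.0
time: 20.5
position: [0.4781, -0.491, 0.2991]
tool_rot: [-3.141, 0.032, 0.0]
ft_force: [0.8, 0.5, 0.7]
grip_width: 0.5
grip_force: 0.0
[ 0.4781001  -0.49104374  0.2990799 ]
scene oblong_lid [ 0.5313 -0.2545 -0.1405] 0.346
scene oblong_dish [ 0.4556 -0.0467 -0.1734] 0.027
top oblong_lid [ 0.5247 -0.2508 -0.0268] 0.054
top oblong_dish [ 0.4521 -0.0448 -0.1722] 0.049
[(0.78, [227.9, 224.9])]
```

View pics/t4.png

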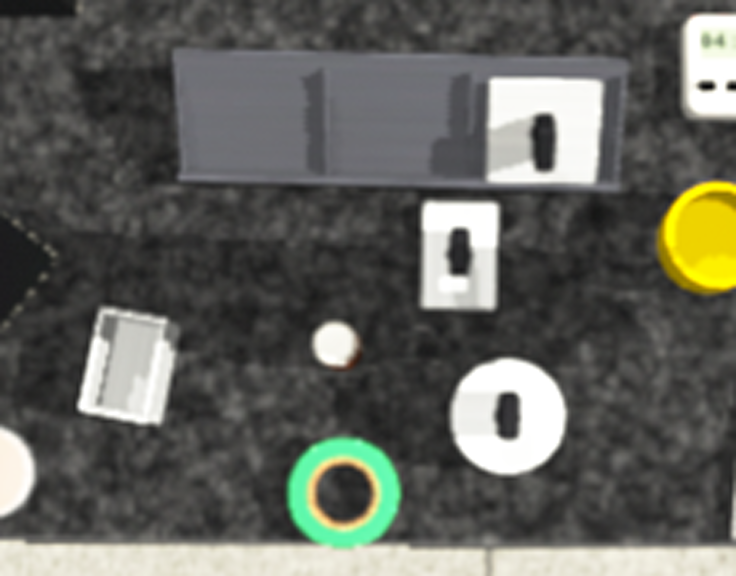

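The crop shows the round dish closed (508,415 in the crop), the oblong lid level on the bench (459,255), the oblong dish at (128,365), and the bottle, tape and square lid undisturbed. Go back for the oblong lid.

```bash
python3 -m jog '{"translation":[[0.1,-0.3,0],[0.211,-0.6,0],[0.211,-0.8,0],[0.211,-0.8,0],[0.211,-0.8,0]],"yaw":[0,0,0,0,0],"jaw":[0.5,0.5,0.5,0.5,0.5]}' && python3 -m jog '{"translation":[[0,-0.2,0],[0,-0.405,0],[0,-0.405,0],[0,-0.405,0.15],[0,-0.405,0.15],[0,-0.405,0.15]],"yaw":[0,0,0,0,0,0],"jaw":[0.5,0.5,0.5,0.5,0.5,0.5]}'
```

```text
time: 21.58
position: [0.5238, -0.3317, 0.2996]
tool_rot: [3.14, -0.029, -0.0]
ft_force: [-0.3, 0.0, 0.2]
grip_width: 0.501
grip_force: 0.0
time: 22.32
position: [0.5255, -0.2516, 0.2699]
tool_rot: [3.141, -0.032, 0.001]
ft_force: [-1.1, -0.5, 0.8]
grip_width: 0.497
grip_force: 0.0
```

Down to z = 0.1972 (0.0727 m, 0.364).

```bash
python3 -m jog '{"translation":[[-0.002,-0.003,0.2],[-0.002,-0.003,0.34],[-0.002,-0.003,0.362],[-0.002,-0.003,0.362],[-0.002,-0.003,0.362]],"yaw":[0,0,0,0,0],"jaw":[0.5,0.5,0.5,0.5,0.5]}' && python3 -m jog '{"translation":[[0,0,0],[0,0,0],[0,0,0],[0,0,0],[0,0,0],[0,0,0]],"yaw":[0,0,0,0,0,0],"jaw":[0.6,0.7,0.8,0.9,1,1]}' 20
```

```text
time: 22.95
position: [0.5259, -0.2499, 0.1987]
tool_rot: [3.14, -0.029, 0.004]
ft_force: [-0.6, 0.0, 0.6]
grip_width: 0.498
grip_force: 0.0
time: 23.7
position: [0.5251, -0.2496, 0.197]
tool_rot: [3.141, -0.029, -0.0]
ft_force: [-0.2, -0.9, 0.9]
grip_width: 0.158
grip_force: 20.0
```

```bash
python3 -m jog '{"translation":[[0,0,-0.2],[0,0,-0.5],[-0.1,-0.3,-0.5],[-0.25,-0.6,-0.5],[-0.382,-0.9,-0.5],[-0.382,-0.9,-0.5],[-0.382,-0.9,-0.5],[-0.382,-0.9,-0.5]],"yaw":[0,0,0,0.02,0.049,0.049,0.049,0.049],"jaw":[1,1,1,1,1,1,1,1]}' 20
python3 - <<'E'
from h import *
s=ctrl.get_state();R=Ro.from_rotvec(s["tool_rot"]).as_matrix();print(s["position"],np.arctan2(R[1,0],R[0,0]))
print((R.T@(np.array([.4525,-.0448,.2473])-s["position"])/.2).round(4))
E
```

```text
time: 24.7
position: [0.4525, -0.0697, 0.297]
tool_rot: [3.13, -0.273, 0.001]
ft_force: [1.2, -0.5, -1.4]
grip_width: 0.156
grip_force: 20.0
[ 0.45245797 -0.06968661  0.29698342] -0.17408600949078548
[-0.0214 -0.1226  0.2484]
```

```bash
python3 -m jog '{"translation":[[-0.021,-0.123,0],[-0.021,-0.123,0.15],[-0.021,-0.123,0.248],[-0.021,-0.123,0.248],[-0.021,-0.123,0.248]],"yaw":[0,0,0,0,0],"jaw":[1,1,1,1,1]}' 20
python3 - <<'E'
from h import *
s=ctrl.get_state();print(s["position"])
im=ctrl.get_image("scene")
u,v=proj(im,[.4525,-.045,.06])[0].astype(int)
cv2.imwrite("pics/s5.png",cv2.resize(im["pixels"][v-50:v+50,u-65:u+65],None,fx=6,fy=6,interpolation=2))
E
```

```text
time: 25.32
position: [0.4527, -0.044, 0.2479]
tool_rot: [-3.13, 0.272, -0.001]
ft_force: [0.4, 0.9, -1.4]
grip_width: 0.155
grip_force: 20.0
[ 0.45273602 -0.04398929  0.24790533]
```

View pics/s5.png

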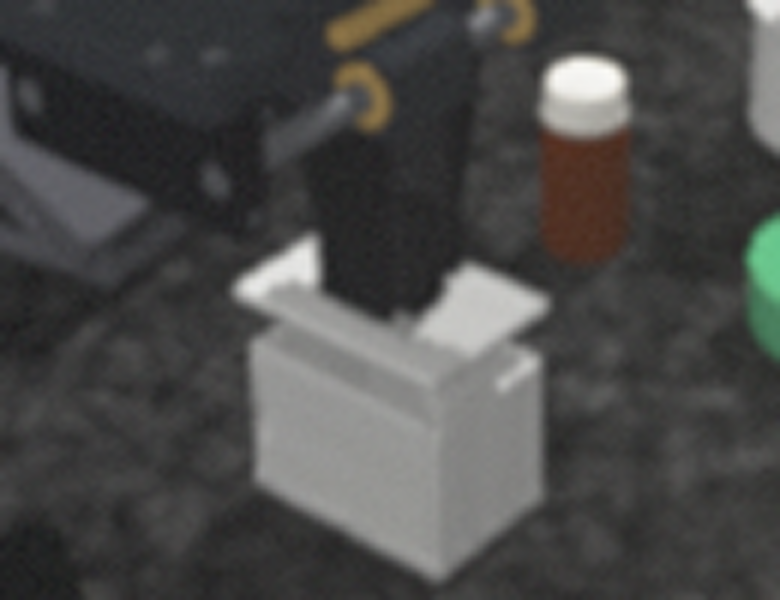

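The crop shows the lid hovering over the oblong dish with its corners at (235,290), (438,385) and (550,305), against dish rim corners at (252,345), (440,420) and (543,352). I'll check these against a centred lid.

Run:
```python
from h import *
im=ctrl.get_image("scene"); u,v=proj(im,[.4525,-.045,.06])[0].astype(int)
Rz=lambda y:Ro.from_euler("z",y).as_matrix()
cr=lambda pts:((proj(im,pts)-[u-65,v-50]+.5)*6-.5).round(0).tolist()
# fit the lid plate underside corners seen (left, front, right) and dish corners
L=np.array([[235,290],[438,385],[550,305]]);D=np.array([[252,345],[440,420],[543,352]])
idx=None
for nm,obs,a,b,z in(("lid",L,.068,.046,None),("dish",D,.064,.042,.045)):
    o=np.c_[rect(a,b),np.zeros(4)]
    def f(x,z=z):
        p=np.r_[x[:2],x[3] if z is None else z]; q=np.array(cr(o@Rz(x[2]).T+p)) if 0 else (proj(im,o@Rz(x[2]).T+p)-[u-65,v-50]+.5)*6-.5
        k=[q[:,0].argmin(),q[:,1].argmax(),q[:,0].argmax()]
        return (q[k]-obs).ravel()
    x0=[.455,-.046,-.17]+([.062] if z is None else [])
    r=least_squares(f,x0,x_scale=[.01,.01,.1,.01][:len(x0)]); print(nm,r.x.round(4),r.fun.round(1))
```

```text
lid [ 0.4579 -0.0517 -0.1655  0.0576] [ 0.9  1.2 -1.6  1.1  0.8 -2.3]
dish [ 0.4558 -0.0493 -0.1386] [-2.2 -5.2  2.4  7.7 -0.3 -3.5]
```

Run:
```python
from h import *
im=ctrl.get_image("scene"); u,v=proj(im,[.4525,-.045,.06])[0].astype(int)
Rz=Ro.from_euler("z",-.173).as_matrix()
def cr(a,b,z,xy):
    q=(proj(im,np.c_[rect(a,b),np.zeros(4)]@Rz.T+[*xy,z])-[u-65,v-50]+.5)*6-.5
    return q.round().astype(int)
for xy in((.4556,-.0467),(.4556,-.049)):
    print(xy,"rim",cr(.064,.042,.045,xy).tolist(),"\nbase",cr(.064,.042,0,xy).tolist(),"\nund",cr(.068,.046,.0588,xy).tolist(),"\ntop",cr(.068,.046,.0628,xy).tolist())
big=cv2.resize(im["pixels"][v-50:v+50,u-65:u+65],None,fx=6,fy=6,interpolation=2)
c=(.4556,-.0467)
for a,b,z,col in((.064,.042,.045,(0,0,255)),(.064,.042,0,(0,0,255)),(.068,.046,.0588,(0,255,0)),(.068,.046,.0628,(0,255,0))):
    cv2.polylines(big,[cr(a,b,z,c).reshape(-1,1,2)],True,col,1)
cv2.imwrite("pics/o5.png",big[180:])
```

```text
(0.4556, -0.0467) rim [[246, 342], [433, 435], [538, 357], [354, 272]] 
base [[254, 481], [435, 578], [538, 496], [359, 407]] 
und [[232, 299], [433, 396], [549, 312], [352, 223]] 
top [[231, 286], [432, 382], [549, 299], [352, 211]]
(0.4556, -0.049) rim [[251, 338], [437, 430], [542, 352], [359, 268]] 
base [[258, 477], [440, 573], [542, 491], [363, 403]] 
und [[237, 294], [437, 391], [553, 307], [357, 219]] 
top [[236, 281], [437, 377], [554, 294], [356, 207]]
```

View pics/o5.png

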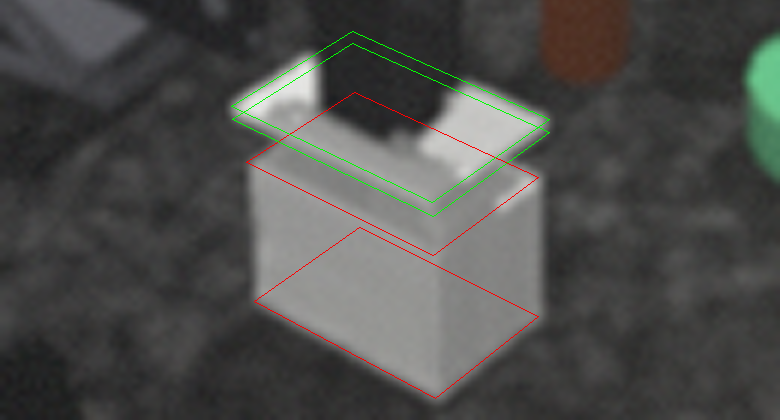

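The overlay puts the lid within about 1 mm of centred over the dish. (That was the 11th view, one over the limit, so I'll view no more and use numbers only.) Lower gently.

```bash
python3 -m jog '{"translation":[[0,0,0.012],[0,0,0.025],[0,0,0.034],[0,0,0.042],[0,0,0.042]],"yaw":[0,0,0,0,0],"jaw":[1,1,1,1,1]}' 8
```

```text
time: 26.1
position: [0.452, -0.0432, 0.2388]
tool_rot: [3.13, -0.27, -0.001]
ft_force: [-0.2, -0.2, -1.5]
grip_width: 0.162
grip_force: 8.0
```

```bash
python3 -m jog '{"translation":[[0,0.005,0],[0,0.005,0.008],[0,0.005,0.015],[0,0.005,0.021],[0,0.005,0.026],[0,0.005,0.029],[0,0.005,0.029]],"yaw":[0,0,0,0,0,0,0],"jaw":[1,1,1,1,1,1,1]}' 4
```

```text
time: 26.98
position: [0.452, -0.0442, 0.2335]
tool_rot: [3.13, -0.27, 0.0]
ft_force: [-2.6, -0.5, 4.3]
grip_width: 0.16
grip_force: 4.0
```

```bash
python3 -m jog '{"translation":[[0,0,-0.006],[0,0,-0.006],[0,0,-0.006],[0,0,-0.2],[0,0,-0.5],[0,0.5,-0.7],[0,1,-0.7],[0,1,-0.7]],"yaw":[0,0,0,0,0,0,0,0],"jaw":[0.7,0.5,0.5,0.5,0.5,0.5,0.5,0.5]}' 4 && python3 -m jog '{"translation":[[0,0.4,0],[0,0.8,0],[0,1,0],[0,1,0],[0,1,0]],"yaw":[0,0,0,0,0],"jaw":[0.5,0.5,0.5,0.5,0.5]}'
python3 - <<'E'
from m import *
print(ctrl.get_state()['position'])
# free z and tilt check from both cameras, plus bystanders
im={c:ctrl.get_image(c) for c in("scene","top")}
for n,xy,z in(("round_lid",(.4213,-.28),.045),("oblong_lid",(.452,-.0445),.045)):
    for c in im:
        r=pick(im[c],n,proj(im[c],[*xy,z+.015])[0],15)
        if r is None: print(c,n,"none",[(d["p"],d["at"]) for d in ctrl.silhouettes(n,im[c])]); continue
        f=lambda x:(np.r_[x[:2],z],Ro.from_euler("z",x[2]).as_matrix())
        x,e=fit(n,[(im[c],r)],f,[*xy,-.17 if n[0]=="o" else 0],[.006,.006,.1]); print(c,n,x.round(4),round(e,3))
        if c=="scene":
            g=lambda x:(np.r_[x[:2],x[2]],Ro.from_euler("zxy",[x[5],x[3],x[4]]).as_matrix())
            y,e=fit(n,[(im[c],r)],g,[*x[:2],z,0,0,x[2]],[.004,.004,.004,.06,.06,.05]); print("  free z,tilt",y.round(4),round(e,3))
for n in("oil_bottle","tape_roll","square_lid","round_dish","oblong_dish"):
    print(n,[[(round(d["p"],2),np.round(d["at"]).tolist()) for d in ctrl.silhouettes(n,im[c])] for c in im])
E
```

```text
time: 27.98
position: [0.4202, -0.2253, 0.3719]
tool_rot: [3.129, -0.269, 0.002]
ft_force: [2.0, 0.1, -0.9]
grip_width: 0.498
grip_force: 0.0
time: 28.6
position: [0.3862, -0.421, 0.3704]
tool_rot: [-3.129, 0.272, 0.001]
ft_force: [-0.5, 0.2, -0.2]
grip_width: 0.498
grip_force: 0.0
[ 0.38622618 -0.4210218   0.37042949]
scene round_lid [ 0.4257 -0.2843 -0.0047] 0.079
  free z,tilt [ 0.4257 -0.2842  0.0443  0.0334 -0.0039 -0.0096] 0.073
top round_lid [ 0.4219 -0.2802  0.0811] 0.04
scene oblong_lid [ 0.4542 -0.0471 -0.1815] 0.079
  free z,tilt [ 0.4547 -0.0473  0.0447  0.0133  0.0388 -0.2128] 0.07
top oblong_lid [ 0.4514 -0.0437 -0.1715] 0.041
oil_bottle [[(0.58, [316.0, 229.0])], [(0.68, [296.0, 220.0])]]
tape_roll [[(0.8, [361.0, 246.0])], [(0.71, [293.0, 268.0])]]
square_lid [[(0.57, [288.0, 175.0])], [(0.67, [360.0, 153.0])]]
round_dish [[(0.81, [335.0, 176.0])], [(0.76, [412.0, 183.0])]]
oblong_dish [[(0.59, [283.0, 275.0])], [(0.61, [242.0, 226.0])]]
```

Both lids sit at rim height (fitted z 0.0443 and 0.0447), level within fit noise and on their dishes. The bottle, tape and square lid have not moved.

```bash
python3 -c "
from bench import ctrl
print(ctrl.close_job())"
```

```text
the job is handed in; nothing more can be done
None
```

The job is handed in at about 29 s of the 54 s allowed: the round and oblong dishes are closed with their own lids, seated at rim height and level as far as the cameras show, and the square lid, bottle and tape were left alone (I viewed 11 pictures, one over the limit of 10).

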